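Set weld coupons at equal gaps with a bridge spacer

ROBOT

A 6-joint arm with a two-finger parallel gripper is mounted at the origin on the work surface. World frame = base frame: x ahead of the robot, y to its left, z up, the work surface at z = 0. Lengths are in m, angles in rad, forces in N, time in s.
With the tool pointing down it reaches from about 0.4 to 0.825 m from the base axis. Payload 7 kg.
Tool frame: the origin (TCP) lies midway between the tips of the shut fingers; the grasp point (between the pads) lies hold_point_z behind it (hold_point_z is the distance from the TCP to the grasp point, in m); z points along the fingers, y is the line along which they close (so a half turn about z gives the same grasp; the last joint's range is limited). The gripper opens to 88 mm and grips with 3 to 60 N. Pads are 19 mm wide; open, the fingers measure 130 mm over their backs; the gripper's body (78 mm by 193 mm) begins 47 mm behind the grasp point.
Start: joints at [-0.862, 0.359, 0.012, 0, -1.224, -0.288], TCP at [0.276, -0.616, 0.227] pointing down, gripper open.
Joint ranges: [-3.07, 3.07], [-1.43, 2.12], [-1.02, 1.25], [-3.03, 1.67], [-3.05, -0], [-3.03, 3.03]. Speed limits (rad/s): [2.39, 2.39, 3.01, 3.14, 3.14, 3.14].

INTERFACE

Orientations are given as [roll, pitch, yaw] about the fixed x, y, z axes, in that order (R = Rz(yaw) Ry(pitch) Rx(roll)).
In Python, from station import * gives the robot as it stands.
- The arm moves only by the tool apply_moves, never from a script. Its argument "steps" is a list of rows, each an object with "translation": the shift along the world's x, y, z scaled (see below), a list of three; "rotation": the turn, a rotation vector about the world's x, y, z scaled (see below), a list of three. A call has exactly 10 rows; each row is the pose to reach, as a shift and turn from the pose commanded when the call began; what a row does not reach only later rows make up. The controller multiplies each number of a shift by 250 mm and each number of a turn by 30 degrees. A row lasts 1/12 s, in which the tool goes at most 41.7 mm and 7.16 degrees, less where a joint would pass 70% of its speed; a pose out of reach is approached as far as the arm can. A call with a number of a shift or a turn outside -1 to 1 is refused whole. A call with a gripper value outside its range is refused whole. "jaw" is the closure, from -1 (fully open) to 1 (shut), so that 0 is half open, set as the call begins (left out, the last holds). The fingers move at their own pace and stop on an object; "newtons" is the grip in N (left out, the last holds). Time passes only in rows, so rows that repeat a pose let the fingers close, or fill a call up. It gives the time, the measured TCP pose, the force, the opening and the grip force at its end, in the units of the state.
- get_state(): the state, without advancing time (a new reading comes with each control period).
- grab_frame(name): name is "scene" or "top" or "wrist"; returns the picture (420x560x3 uint8, blue, green, red); there is no depth.
- camera_model(name): a dict with "fx", "fy", "cx", "cy" (pixels), "xyz" and "rotation" of the camera in the world. Camera axes: x right, y down, z forward; pixel columns grow to the right and rows downward; lengths in m; the calibration is good to about 2 mm. A picture is of the moment at which its call begins: read the wrist's pose just before it. camera_model takes no time and is no camera call; for the wrist camera it gives the pose at the moment of the call.
- job_done(): hands the job in; it is judged then, once.
The state is a dict: "t": time; "q": joint angles; "qd": joint speeds; "joint_efforts": joint torques, N m; "eef_pos": TCP position; "ee_rot": TCP orientation; "force": force on the tool from outside, world axes, zero at the start; "moment": the same for the moment, N m; "width": finger opening in m; "gripper_force": force on a finger pad.
Only numpy, scipy, OpenCV 4.12 (cv2) and the standard library are available. Lean on these libraries where they do the work, as an engineer would, in place of code of your own. Each camera call takes 0.05 s, during which the arm holds its last target. There are 200 camera calls.

TASK

Lay out the two loose weld bars in the steel tray for inspection: with the bridge-shaped spacer straddling each bar in turn, draw the bar next to the fixed stop up until the spacer's leading foot seats on the stop, then step the spacer to the next bar and draw that one up until the foot touches the bar just set, leaving two equal 22 mm gaps with the bars parallel to the stop. Go by feel: each time stop as soon as the push has risen about 2 N above the bar's own sliding drag, hold it there for half a second and ease off, never letting the spacer bear on the stop with 12 N (nor on a bar with 20 N) and not shoving the bar already set out of its place. Finally stand the spacer on its feet on the bench outside the tray, and leave the can, tape roll and jar alone.

Things in the scene. Friction and masses are not known exactly. Their poses are not given: they have to be found in the camera images.
- tray: Fixed shallow stainless tray, 220 mm (its x) by 360 mm (its y), floor 3 mm thick, rim 10 mm high above the bench. Origin at the centre of its underside, at bench height; z up. The row runs along its y axis, from the stop at its -y end towards +y; the bars lie lengthwise along x.
- stop: Dark steel stop bar fixed in the tray near its -y end, parallel to the tray's axes: 110 mm (x) by 30 mm (y) by 24 mm high, two bolt heads on top. Origin at the centre of its underside on the tray floor, 135 mm to -y of the tray's origin; the first gap is measured from its +y face, 15 mm from the origin.
- bar_one: Loose dark steel weld bar next to the stop, 110 (its x) by 40 (y) by 24 mm high, 0.7 to 1 kg, low weld bead along its top that nothing catches on. Origin: centre of its underside, on the tray floor. Starts 30 to 50 mm clear of the stop, slightly askew; slides with varying friction (some 3 to 8 N, part of which may pass to the neighbour once it stops). Set, its origin is 57 mm to +y of the stop's.
- bar_two: Second loose bar, identical in shape, next in the row on the +y side of bar_one, with about 30 to 85 mm clear between them. Properly set, its origin is 62 mm to +y of bar_one's.
- spacer: Loose aluminium bridge-shaped spacer, 0.29 kg, standing on the bench beside the tray. Two feet, each 12 mm thick (its y), 50 mm wide (x), 20 mm tall, 50 mm clear between them (centred on y = +-31 mm); deck above them (z 20 to 30 mm), 74 mm long in y; grip rib on the deck. Origin: centre of its underside at foot level. Same both ways round.
- spacer_rib (a point): Middle of the spacer's grip rib, 55 mm above the foot bottoms: rib 24 mm thick (y, grip across this), 50 mm long (x), 40 mm tall (z 30 to 70 mm of the spacer). On a bar the deck rests with the feet 4 mm above the tray floor. Leading foot's outer face against a neighbour and trailing foot's inner face against the bar make a 22 mm gap.
- spray_can: Bystander: spray can, 54 mm diameter, 160 mm tall, standing on the bench at the other side of the tray from the spacer. Origin at the centre of its underside.
- tape_roll: Bystander: roll of tape lying flat on the bench beyond the tray, 70 mm outside diameter, 19 mm high. Origin at the centre of its underside.
- jar: Bystander: small white jar, 52 mm diameter, 55 mm tall, beyond the tray. Origin at the centre of its underside.
Not all that is in view belongs to the job. What is shaped like the bar_one but blue, pink or red is not meant.

How it is judged:
On the way, in this order (a step that is already met when the one before it is completed fails the run):
1. the spacer straddles the first bar, lightly pressed against the stop with the bar drawn up against its trailing foot (contact force between spacer and stop above 1 N and contact force between spacer and bar_one above 0.5 N and y of bar_one in the frame of stop between 0.055 and 0.059 m), for 0.3 s.
2. the spacer straddles the second bar, lightly against the first bar with the second drawn up against its trailing foot (contact force between spacer and bar_one above 0.5 N and contact force between spacer and bar_two above 0.5 N and y of bar_two in the frame of bar_one between 0.06 and 0.064 m), for 0.3 s.
At the end, for the whole second after the job is handed in: Bar one lies 22 mm (within 1.5 mm) from the stop, bar two 22 mm (within 1.5 mm) from bar one, both flat on the tray floor and parallel to the stop within 0.05 rad; the spacer stands on its feet on the bench clear of the tray; all at rest (y of bar_one in the frame of stop between 0.0555 and 0.0585 m and y of bar_two in the frame of bar_one between 0.0605 and 0.0635 m and angle between the x axis of each of bar_one, bar_two and the x axis of stop, either way round below 0.05 rad and height (world z) of spacer below 0.005 m and angle between spacer's own z axis and vertical below 0.1 rad and (y of spacer in the frame of tray above 0.205 m or y of spacer in the frame of tray below -0.205 m or x of spacer in the frame of tray above 0.135 m or x of spacer in the frame of tray below -0.135 m) and height (world z) of each of bar_one, bar_two below 0.006 m and linear speed of each of bar_one, bar_two, spacer below 0.01 m/s); the robot touches nothing.
It fails at once if the spacer presses on the stop with 12 N or more (contact force between spacer and stop above 12 N).
It fails at once if the spacer presses on a bar with more than 20 N (contact force between spacer and bar_one above 20 N or contact force between spacer and bar_two above 20 N).
It fails at once if the can, tape roll or jar is moved more than 20 mm or tipped (distance of any of spray_can, tape_roll, jar from where it was at the start of the episode above 0.02 m or angle between any of spray_can, tape_roll, jar's own z axis and vertical above 0.3 rad).
It also fails if it takes over 72 s, if anything falls off the work surface, if the arm or the gripper's body presses on something with over 40 N, if the wrist force passes 120 N, or if a joint passes its speed limit or range.

## Working session

There is one attempt and no reset: what is moved stays moved. The work goes in short steps, Python scripts to look and compute and a tool call to move; the robot and the scene stay as the last step left them, time stands still between calls to the robot, and variables do not carry over. Pictures are saved under pics/ and viewed, at most 13 in all, crops included, and the job is handed in when it is done.

Besides the shell and the picture viewer there is one more tool, called after "Call:" as a command line: name --argument value ..., lists and objects as JSON in quotes. apply_moves: Moves the arm, as the interface text tells. Shifts and turns lie within -1 to 1; 1 stands for 250 mm of shift or 30 degrees of turn. Its arguments: {"type":"object","properties":{"steps":{"type":"array"},"jaw":{"type":"number"},"newtons":{"type":"number"}},"required":["steps"]}

```bash
mkdir -p pics
python3 - <<'E'
from station import *
import cv2
s=get_state();print(s)
for n in("top","scene"):
    f=grab_frame(n);cv2.imwrite(f"pics/{n}0.png",f);print(n,camera_model(n))
E
```

```text
{'t': 0.0, 'q': array([-8.61897141e-01,  3.59376229e-01,  1.10263479e-02, -3.84255187e-04,
       -1.22408557e+00, -2.88107877e-01]), 'qd': array([ 0.00073096,  0.00029613, -0.00055876, -0.00035436, -0.00042312,
        0.00088246]), 'joint_efforts': array([-2.27573255e-04, -5.82712948e+01,  2.93055761e+01,  6.99759588e+00,
        6.57204859e-03, -1.75033047e-04]), 'eef_pos': array([ 0.2755047 , -0.6156591 ,  0.22560928]), 'ee_rot': array([ 3.13991844e+00, -1.19456415e-04, -2.72093211e+00]), 'force': array([ 0.40001521,  0.38819566, -0.37417925]), 'moment': array([-0.0055643 , -0.03539284, -0.03899126]), 'gripper_force': 0.0, 'width': 0.0874352444004997}
top {'fx': 459.6253230195729, 'fy': 459.6253230195729, 'cx': 270.3155956795451, 'cy': 215.50933427036742, 'xyz': array([ 0.35572656, -0.00204901,  1.07326442]), 'rotation': array([-2.94168389,  0.01016183, -1.54965017])}
scene {'fx': 473.67572966785076, 'fy': 473.67572966785076, 'cx': 279.1908237034819, 'cy': 212.62336821311175, 'xyz': array([1.20923321, 0.45173536, 0.88060477]), 'rotation': array([-2.35927496,  0.02155807,  2.16933274])}
```

View pics/top0.png

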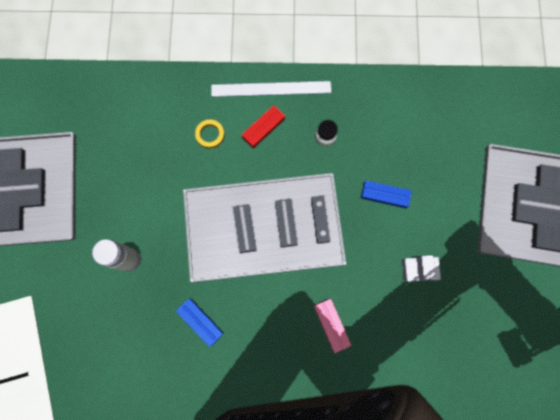

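View pics/scene0.png

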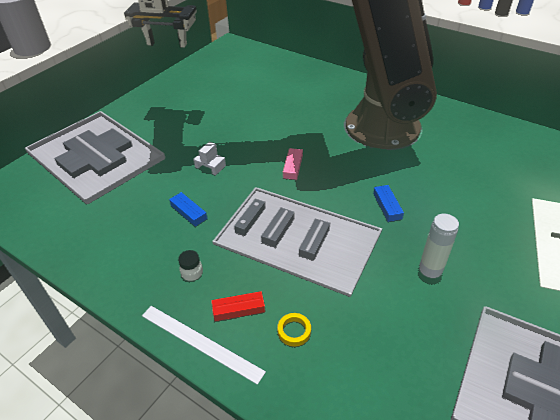

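The top view shows the spacer at (422,268), the stop with two bolts at (320,219), bar_one at (287,222) and bar_two at (244,229). The tray corners are about (184,190), (333,174), (345,264) and (192,280).

Lookalikes for the bars are blue at (386,194) and (200,322), red at (263,126), pink at (333,326), and the dark crosses at the edges. The only spacer candidate is at (422,268).

```bash
cat > h.py <<'E'
from station import *
import cv2, numpy as np
from scipy.spatial.transform import Rotation as R
def cast(m,uv,z):
    uv=np.atleast_2d(uv).astype(float)
    d=np.c_[(uv[:,0]-m['cx'])/m['fx'],(uv[:,1]-m['cy'])/m['fy'],np.ones(len(uv))]
    d=d@R.from_euler('xyz',m['rotation']).as_matrix().T
    return m['xyz']+d*((z-m['xyz'][2])/d[:,2])[:,None]
def proj(m,p):
    c=(np.atleast_2d(p)-m['xyz'])@R.from_euler('xyz',m['rotation']).as_matrix()
    return np.c_[c[:,0]/c[:,2]*m['fx']+m['cx'],c[:,1]/c[:,2]*m['fy']+m['cy']]
E
python3 - <<'E'
from h import *
f=cv2.imread('pics/top0.png');m=camera_model('top')
hsv=cv2.cvtColor(f,cv2.COLOR_BGR2HSV)
def rect(mask,x0,y0,x1,y1,z,name):
    k=np.zeros_like(mask);k[y0:y1,x0:x1]=mask[y0:y1,x0:x1]
    cs,_=cv2.findContours(k,cv2.RETR_EXTERNAL,cv2.CHAIN_APPROX_NONE)
    c=max(cs,key=cv2.contourArea).reshape(-1,2)
    p=cast(m,c,z)[:,:2]
    r=cv2.minAreaRect((p*1000).astype(np.float32));print(name,r,len(c)); 
    return r
gray=((hsv[...,1]<70)&(hsv[...,2]>60)).astype(np.uint8)
b=((hsv[...,1]<90)&(hsv[...,2]>70)).astype(np.uint8)
rect(gray,175,165,355,290,.01,'tray')
dark=(hsv[...,2]<110).astype(np.uint8)
for n,x0,x1 in(('two',228,262),('one',270,302),('stop',305,333)):
    rect(dark,x0,192,x1,258,.027,n)
rect((hsv[...,2]>140).astype(np.uint8),395,248,450,290,.03,'spacer')
cv2.imwrite('pics/crop1.png',cv2.resize(f[170:295,170:455],None,fx=2.8,fy=2.8,interpolation=cv2.INTER_CUBIC))
E
```

```text
tray ((545.43359375, 30.395706176757812), (224.34487915039062, 364.2441101074219), 7.594589710235596) 488
two ((535.5916137695312, 73.53521728515625), (107.07321166992188, 30.83344078063965), 11.344884872436523) 123
one ((549.5130615234375, -20.87750816345215), (105.05445861816406, 33.00551223754883), 9.423652648925781) 138
stop ((560.14990234375, -100.80587768554688), (105.98811340332031, 26.067726135253906), 7.85302734375) 170
spacer ((456.47320556640625, -351.29083251953125), (51.81243133544922, 38.730350494384766), 1.1447973251342773) 68
```

View pics/crop1.png

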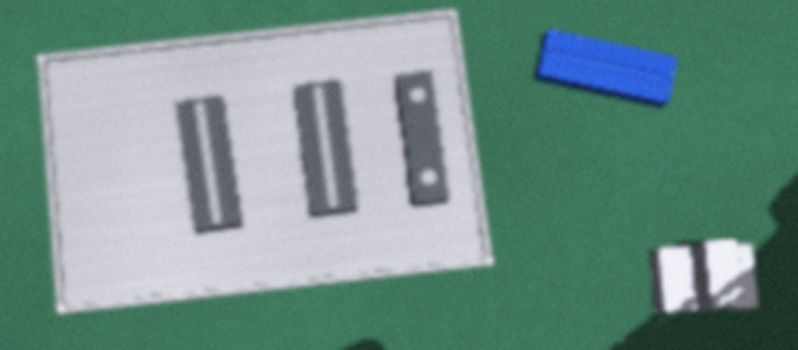

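The crop confirms the choice: a bridge with its rib across the middle, long axis about along world y, tray yaw about 7.6°. The next move goes above the spacer.

Call:
apply_moves --steps '[{"translation": [0.085,0.125,0],"rotation": [0,0,-0.1]},{"translation": [0.17,0.25,0],"rotation": [0,0,-0.2]},{"translation": [0.255,0.375,0],"rotation": [0,0,-0.3]},{"translation": [0.34,0.5,0],"rotation": [0,0,-0.4]},{"translation": [0.425,0.625,0],"rotation": [0,0,-0.5]},{"translation": [0.51,0.75,0],"rotation": [0,0,-0.6]},{"translation": [0.595,0.875,0],"rotation": [0,0,-0.7]},{"translation": [0.68,1.0,0],"rotation": [0,0,-0.75]},{"translation": [0.68,1.0,0],"rotation": [0,0,-0.75]},{"translation": [0.68,1.0,0],"rotation": [0,0,-0.75]}]' --jaw -1 --newtons 30

```text
t: 0.93
eef_pos: [0.4468, -0.3643, 0.2264]
ee_rot: [3.141, -0.0, -3.11]
force: [0.8, -0.5, 0.0]
width: 0.0877
gripper_force: 0.0
```

Run:
```python
from h import *
s=get_state();m=camera_model('wrist');f=grab_frame('wrist');cv2.imwrite('pics/w1.png',f);np.save('w1.npy',m,allow_pickle=True)
print(s['eef_pos'],s['ee_rot'],s['q'],m,s['force'],[k for k in s]);
try: print(hold_point_z)
except Exception as e: print(e)
```

```text
[ 0.4467728  -0.36432919  0.22643188] [ 3.14134751e+00 -1.69620596e-04 -3.10984614e+00] [-3.45049233e-01  1.97965472e-01 -2.10506503e-01 -1.80356879e-04
 -1.16257228e+00 -1.19392898e+00] {'fx': 373.3528073076926, 'fy': 373.3528073076926, 'cx': 279.8988365816062, 'cy': 208.3445421953962, 'xyz': array([ 0.37760388, -0.36613149,  0.38526397]), 'rotation': array([ 2.87563251e+00, -9.05314574e-04,  1.60276354e+00])} [ 0.82699197 -0.49663941  0.00776266] ['t', 'q', 'qd', 'joint_efforts', 'eef_pos', 'ee_rot', 'force', 'moment', 'gripper_force', 'width']
0.0188
```

View pics/w1.png

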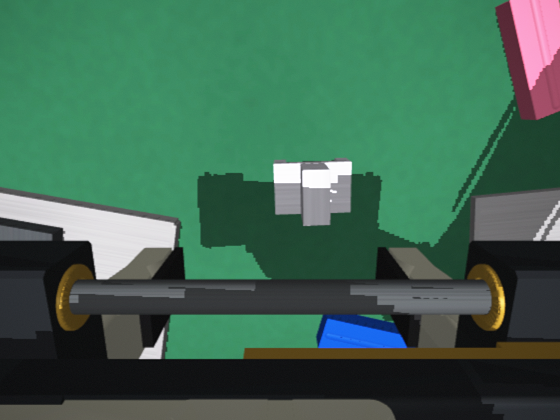

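The wrist view (right = +y, down = +x) shows the spacer deck spanning about (274..351, 161..213) and the rib top about (302..330, 165..225).

Run:
```python
from h import *
f=cv2.imread('pics/w1.png');m=np.load('w1.npy',allow_pickle=True).item()
hsv=cv2.cvtColor(f,cv2.COLOR_BGR2HSV)
k=np.zeros(f.shape[:2],np.uint8);k[145:240,255:370]=(hsv[145:240,255:370,1]<60)*1
cs,_=cv2.findContours(k,cv2.RETR_EXTERNAL,cv2.CHAIN_APPROX_NONE);c=max(cs,key=cv2.contourArea).reshape(-1,2)
for i in(c[:,0].min(),c[:,0].max()):
    e=c[abs(c[:,0]-i)<2];e=e[(e[:,1]>170)&(e[:,1]<205)]
    p=cast(m,e,.03);print('deck end',p.mean(0),'slope',np.polyfit(p[:,0],p[:,1],1)[0])
e=c[(c[:,1]>c[:,1].max()-2)];print('rib far',e[:,0].min(),e[:,0].max(),cast(m,e,.07).mean(0), cast(m,[e[:,0].min(),e[:,1].max()],.07)-cast(m,[e[:,0].max(),e[:,1].max()],.07))
for rng in((277,299),(333,349)):
    e=np.array([[x,c[c[:,0]==x][:,1].max()] for x in range(*rng)]);print('deck far edge',cast(m,e,.03).mean(0),np.polyfit(e[:,0],e[:,1],1))
print('rib near guess',cast(m,[316,165],.07))
cv2.imwrite('pics/w1c.png',cv2.resize(f[140:240,250:375],None,fx=5,fy=5,interpolation=cv2.INTER_NEAREST))
```

```text
deck end [ 0.44813091 -0.36934877  0.03      ] slope 0.04796878407389735
deck end [ 0.45123927 -0.29493611  0.03      ] slope 0.04089020922236403
rib far 303 329 [ 0.47752014 -0.33106516  0.07      ] [[ 0.00072968 -0.02302741  0.        ]]
deck far edge [ 0.47937157 -0.35502849  0.03      ] [-6.83229814e-02  2.33142857e+02]
deck far edge [ 0.47616722 -0.3026917   0.03      ] [-8.86130445e-16  2.12000000e+02]
rib near guess [[ 0.42436633 -0.33370562  0.07      ]]
```

View pics/w1c.png

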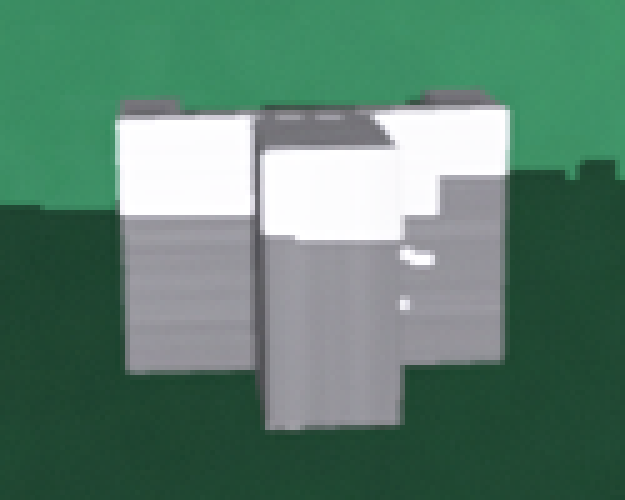

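Call:
apply_moves --steps '[{"translation": [0.028,0.136,-0.05],"rotation": [0,0,0.03]},{"translation": [0.028,0.136,-0.15],"rotation": [0,0,0.03]},{"translation": [0.028,0.136,-0.28],"rotation": [0,0,0.03]},{"translation": [0.028,0.136,-0.42],"rotation": [0,0,0.03]},{"translation": [0.028,0.136,-0.54],"rotation": [0,0,0.03]},{"translation": [0.028,0.136,-0.64],"rotation": [0,0,0.03]},{"translation": [0.028,0.136,-0.71],"rotation": [0,0,0.03]},{"translation": [0.028,0.136,-0.75],"rotation": [0,0,0.03]},{"translation": [0.028,0.136,-0.752],"rotation": [0,0,0.03]},{"translation": [0.028,0.136,-0.752],"rotation": [0,0,0.03]}]'

```text
t: 1.82
eef_pos: [0.4523, -0.3329, 0.0385]
ee_rot: [3.142, -0.001, -3.099]
force: [0.2, -0.0, 0.7]
width: 0.0875
gripper_force: 0.0
```

Call:
apply_moves --steps '[{"translation": [0,0,0],"rotation": [0,0,0]},{"translation": [0,0,0],"rotation": [0,0,0]},{"translation": [0,0,0],"rotation": [0,0,0]},{"translation": [0,0,0],"rotation": [0,0,0]},{"translation": [0,0,0],"rotation": [0,0,0]},{"translation": [0,0,0],"rotation": [0,0,0]},{"translation": [0,0,0],"rotation": [0,0,0]},{"translation": [0,0,0],"rotation": [0,0,0]},{"translation": [0,0,0],"rotation": [0,0,0]},{"translation": [0,0,0],"rotation": [0,0,0]}]' --jaw 1 --newtons 40

```text
t: 2.65
eef_pos: [0.4527, -0.3321, 0.0385]
ee_rot: [3.142, -0.0, -3.098]
force: [-0.4, 0.2, 0.6]
width: 0.0266
gripper_force: 0.0
```

Call:
apply_moves --steps '[{"translation": [0,0,0],"rotation": [0,0,0]},{"translation": [0,0,0],"rotation": [0,0,0]},{"translation": [0,0,0],"rotation": [0,0,0]},{"translation": [0,0,0.02],"rotation": [0,0,0]},{"translation": [0,0,0.08],"rotation": [0,0,0]},{"translation": [0,0,0.18],"rotation": [0,0,0]},{"translation": [0,0,0.28],"rotation": [0,0,0]},{"translation": [0,0,0.36],"rotation": [0,0,0]},{"translation": [0,0,0.4],"rotation": [0,0,0]},{"translation": [0,0,0.4],"rotation": [0,0,0]}]'

```text
t: 3.48
eef_pos: [0.4538, -0.3325, 0.1409]
ee_rot: [-3.14, 0.004, -3.098]
force: [0.5, -0.6, -3.2]
width: 0.024
gripper_force: 39.9
```

Run:
```python
from h import *
s=get_state();print(s)
m=camera_model('wrist');f=grab_frame('wrist');cv2.imwrite('pics/w2.png',f)
m=camera_model('top');f=grab_frame('top');cv2.imwrite('pics/top1.png',f)
# refined tray/bars geometry in tray frame
a=np.deg2rad(7.6);T=lambda p:(np.array(p)-[.5454,.0304])@np.array([[np.cos(a),-np.sin(a)],[np.sin(a),np.cos(a)]])
g=cv2.cvtColor(cv2.imread('pics/top0.png'),cv2.COLOR_BGR2GRAY)
for n,c0 in(('stop',(.5633,-.1034)),('one',(.5505,-.0215)),('two',(.538,.0735))):
    # sample profile along tray y at several x, height .027
    ex=np.array([np.cos(a),np.sin(a)]);ey=np.array([-np.sin(a),np.cos(a)]);out=[]
    t=np.arange(-.04,.04,.0005)
    for u in(-.04,-.02,.02,.04):
        P=np.array([np.r_[np.array(c0)+u*ex+v*ey,.027] for v in t]);q=proj(m,P).astype(np.float32)
        pr=cv2.remap(g,q[None,:,0],q[None,:,1],cv2.INTER_LINEAR)[0].astype(float)
        d=np.gradient(cv2.GaussianBlur(pr[None],(0,0),3)[0]); i,j=d[:75].argmin(),85+d[85:].argmax()
        out.append((t[i]*1000,t[j]*1000))
    out=np.array(out);cy=T(c0)[1]*1000;print(n,(out+cy).round(1).tolist())
```

```text
{'t': 3.4833, 'q': array([-2.84256717e-01,  2.44964685e-01, -3.59675182e-01,  1.91648681e-04,
       -9.62146227e-01, -1.24269943e+00]), 'qd': array([-0.00052029,  0.03779288, -0.04751771, -0.01568258,  0.04809649,
        0.00115849]), 'joint_efforts': array([-1.01759713e-01, -4.73136914e+01,  2.65708405e+01,  6.42112166e+00,
       -7.20391106e-01, -2.45761155e-03]), 'eef_pos': array([ 0.45381691, -0.33247166,  0.1408913 ]), 'ee_rot': array([-3.14015112,  0.0037455 , -3.09764051]), 'force': array([ 0.48623595, -0.58998236, -3.21353017]), 'moment': array([-0.09059732, -0.11926522, -0.01464513]), 'gripper_force': 39.85808193683624, 'width': 0.024009349968770032}
stop [[-149.0, -116.5], [-149.0, -117.5], [-150.0, -116.5], [-149.5, -117.0]]
one [[-74.1, -34.1], [-74.1, -34.1], [-72.6, -33.1], [-73.1, -32.1]]
two [[21.2, 61.2], [22.2, 62.7], [24.7, 64.2], [25.2, 65.7]]
```

Grasp is good (24 mm, 40 N). In the tray frame from the top view, the stop face is at about -117 mm, bar_one's centre at -53.5 and bar_two's at +43.5. Next the spacer goes above bar_one.

Call:
apply_moves --steps '[{"translation": [0.035,0.11,0],"rotation": [0,0,0.02]},{"translation": [0.07,0.23,0],"rotation": [0,0,0.05]},{"translation": [0.11,0.36,0],"rotation": [0,0,0.08]},{"translation": [0.15,0.49,0],"rotation": [0,0,0.11]},{"translation": [0.19,0.62,0],"rotation": [0,0,0.14]},{"translation": [0.23,0.75,0],"rotation": [0,0,0.17]},{"translation": [0.27,0.87,0],"rotation": [0,0,0.17]},{"translation": [0.3,0.96,0],"rotation": [0,0,0.17]},{"translation": [0.31,1.0,0],"rotation": [0,0,0.17]},{"translation": [0.31,1.0,0],"rotation": [0,0,0.17]}]'

```text
t: 4.42
eef_pos: [0.5299, -0.0802, 0.1368]
ee_rot: [3.141, -0.003, -3.006]
force: [-0.6, -0.6, -3.5]
width: 0.0235
gripper_force: 39.9
```

Call:
apply_moves --steps '[{"translation": [0.02,0.06,-0.02],"rotation": [0,0,0]},{"translation": [0.05,0.15,-0.06],"rotation": [0,0,0]},{"translation": [0.07,0.22,-0.11],"rotation": [0,0,0]},{"translation": [0.076,0.236,-0.15],"rotation": [0,0,0]},{"translation": [0.076,0.236,-0.16],"rotation": [0,0,0]},{"translation": [0.076,0.236,-0.16],"rotation": [0,0,0]},{"translation": [0.076,0.236,-0.16],"rotation": [0,0,0]},{"translation": [0.076,0.236,-0.16],"rotation": [0,0,0]},{"translation": [0.076,0.236,-0.16],"rotation": [0,0,0]},{"translation": [0.076,0.236,-0.16],"rotation": [0,0,0]}]'

```text
t: 5.25
eef_pos: [0.5494, -0.0236, 0.0992]
ee_rot: [3.141, 0.001, -3.009]
force: [0.0, 0.7, -2.7]
width: 0.0239
gripper_force: 39.9
```

Run:
```python
from h import *
s=get_state();print(s['eef_pos'],s['ee_rot'],s['force'])
m=camera_model('wrist');f=grab_frame('wrist');cv2.imwrite('pics/w3.png',f);np.save('w3.npy',m,allow_pickle=True)
f=grab_frame('scene');cv2.imwrite('pics/s3.png',f);f2=grab_frame('top');cv2.imwrite('pics/t3.png',f2)
cv2.imwrite('pics/c3.png',np.vstack([np.hstack([cv2.imread('pics/w3.png')[:300],f2[150:450] if 0 else f2[120:420]])[:, :1120]]) if 0 else cv2.resize(np.hstack([cv2.imread('pics/w3.png'),f]),(800,300)))
```

```text
[ 0.5493667  -0.02357765  0.0991672 ] [ 3.14145841e+00  1.01156736e-03 -3.00944439e+00] [ 0.02586119  0.72807912 -2.68860637]
```

View pics/w3.png

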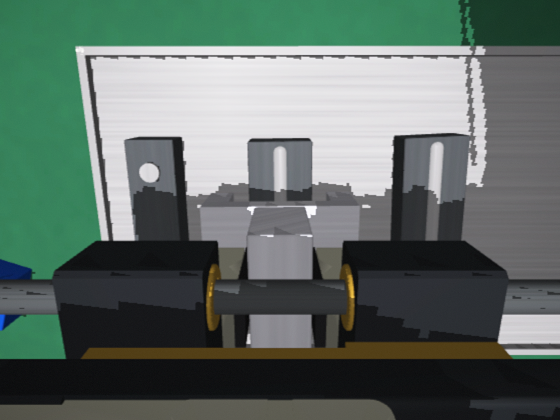

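The wrist view shows the rib (248–313), deck (201–359) and bar_one (249–311, bead at 280) all centred on column 280. The stop face edge is at about column 182, so the spacer is aligned and can descend.

Call:
apply_moves --steps '[{"translation": [0,0,-0.02],"rotation": [0,0,0]},{"translation": [0,0,-0.06],"rotation": [0,0,0]},{"translation": [0,0,-0.1],"rotation": [0,0,0]},{"translation": [0,0,-0.14],"rotation": [0,0,0]},{"translation": [0,0,-0.17],"rotation": [0,0,0]},{"translation": [0,0,-0.19],"rotation": [0,0,0]},{"translation": [0,0,-0.2],"rotation": [0,0,0]},{"translation": [0,0,-0.205],"rotation": [0,0,0]},{"translation": [0,0,-0.205],"rotation": [0,0,0]},{"translation": [0,0,-0.205],"rotation": [0,0,0]}]'

```text
t: 6.23
eef_pos: [0.5495, -0.0231, 0.0476]
ee_rot: [3.142, 0.0, -3.009]
force: [-0.6, 0.2, -2.2]
width: 0.0238
gripper_force: 39.9
```

Call:
apply_moves --steps '[{"translation": [0.0005,-0.004,0],"rotation": [0,0,0]},{"translation": [0.001,-0.008,0],"rotation": [0,0,0]},{"translation": [0.0016,-0.012,0],"rotation": [0,0,0]},{"translation": [0.002,-0.016,0],"rotation": [0,0,0]},{"translation": [0.0026,-0.02,0],"rotation": [0,0,0]},{"translation": [0.0032,-0.024,0],"rotation": [0,0,0]},{"translation": [0.0037,-0.028,0],"rotation": [0,0,0]},{"translation": [0.0042,-0.032,0],"rotation": [0,0,0]},{"translation": [0.0048,-0.036,0],"rotation": [0,0,0]},{"translation": [0.0053,-0.04,0],"rotation": [0,0,0]}]'

```text
t: 7.07
eef_pos: [0.5508, -0.0323, 0.0474]
ee_rot: [3.141, 0.001, -3.009]
force: [-0.7, 4.8, -2.2]
width: 0.0236
gripper_force: 39.9
```

Call:
apply_moves --steps '[{"translation": [0.0005,-0.004,0],"rotation": [0,0,0]},{"translation": [0.001,-0.008,0],"rotation": [0,0,0]},{"translation": [0.0016,-0.012,0],"rotation": [0,0,0]},{"translation": [0.002,-0.016,0],"rotation": [0,0,0]},{"translation": [0.0026,-0.02,0],"rotation": [0,0,0]},{"translation": [0.0032,-0.024,0],"rotation": [0,0,0]},{"translation": [0.0037,-0.028,0],"rotation": [0,0,0]},{"translation": [0.0042,-0.032,0],"rotation": [0,0,0]},{"translation": [0.0048,-0.036,0],"rotation": [0,0,0]},{"translation": [0.0053,-0.04,0],"rotation": [0,0,0]}]'

```text
t: 7.9
eef_pos: [0.5522, -0.0423, 0.0474]
ee_rot: [3.141, 0.001, -3.009]
force: [-0.6, 6.2, -2.4]
width: 0.0239
gripper_force: 39.9
```

Run:
```python
from h import *
s=get_state();print(s['eef_pos'],s['force'],s['moment'])
m=camera_model('wrist');f=grab_frame('wrist')
g=cv2.cvtColor(f,cv2.COLOR_BGR2GRAY)
cv2.imwrite('pics/c4.png',cv2.resize(f[100:260,90:490],(800,320)))
```

```text
[ 0.55220633 -0.04227688  0.0474178 ] [-0.62019668  6.15307307 -2.36807488] [2.30399983 0.24132419 0.02935559]
```

View pics/c4.png

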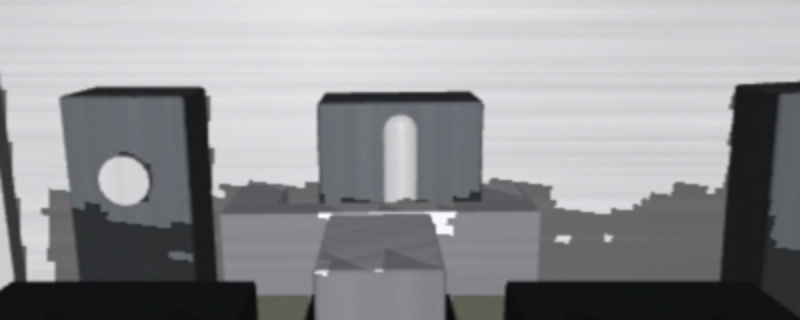

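The stop edge (about crop column 197) and the spacer's left end (about 222) are about 6–7 mm apart. I'll move in small steps from here.

Call:
apply_moves --steps '[{"translation": [0.0003,-0.002,0],"rotation": [0,0,0]},{"translation": [0.0005,-0.004,0],"rotation": [0,0,0]},{"translation": [0.0008,-0.006,0],"rotation": [0,0,0]},{"translation": [0.001,-0.008,0],"rotation": [0,0,0]},{"translation": [0.0013,-0.01,0],"rotation": [0,0,0]},{"translation": [0.0016,-0.012,0],"rotation": [0,0,0]},{"translation": [0.0018,-0.0135,0],"rotation": [0,0,0]},{"translation": [0.002,-0.015,0],"rotation": [0,0,0]},{"translation": [0.0022,-0.0165,0],"rotation": [0,0,0]},{"translation": [0.0024,-0.018,0],"rotation": [0,0,0]}]'

```text
t: 8.78
eef_pos: [0.5528, -0.0468, 0.0474]
ee_rot: [3.141, 0.001, -3.009]
force: [-0.6, 5.8, -1.3]
width: 0.0236
gripper_force: 39.9
```

Call:
apply_moves --steps '[{"translation": [0,-0.0004,0],"rotation": [0,0,0]},{"translation": [0,-0.0008,0],"rotation": [0,0,0]},{"translation": [0,-0.0012,0],"rotation": [0,0,0]},{"translation": [0,-0.0016,0],"rotation": [0,0,0]},{"translation": [0,-0.002,0],"rotation": [0,0,0]},{"translation": [0.0004,-0.0024,0],"rotation": [0,0,0]},{"translation": [0.0004,-0.0028,0],"rotation": [0,0,0]},{"translation": [0.0004,-0.0032,0],"rotation": [0,0,0]},{"translation": [0.0005,-0.0036,0],"rotation": [0,0,0]},{"translation": [0.0005,-0.004,0],"rotation": [0,0,0]}]'

```text
t: 9.62
eef_pos: [0.5529, -0.0478, 0.0474]
ee_rot: [3.141, 0.001, -3.009]
force: [-1.2, 5.6, -1.3]
width: 0.0237
gripper_force: 39.9
```

Call:
apply_moves --steps '[{"translation": [0,-0.0004,0],"rotation": [0,0,0]},{"translation": [0,-0.0008,0],"rotation": [0,0,0]},{"translation": [0,-0.0012,0],"rotation": [0,0,0]},{"translation": [0,-0.0016,0],"rotation": [0,0,0]},{"translation": [0,-0.002,0],"rotation": [0,0,0]},{"translation": [0.0004,-0.0024,0],"rotation": [0,0,0]},{"translation": [0.0004,-0.0028,0],"rotation": [0,0,0]},{"translation": [0.0004,-0.0032,0],"rotation": [0,0,0]},{"translation": [0.0005,-0.0036,0],"rotation": [0,0,0]},{"translation": [0.0005,-0.004,0],"rotation": [0,0,0]}]'

```text
t: 10.45
eef_pos: [0.553, -0.0488, 0.0474]
ee_rot: [3.141, 0.001, -3.009]
force: [-0.9, 5.7, -2.1]
width: 0.0238
gripper_force: 39.9
```

Call:
apply_moves --steps '[{"translation": [0,-0.0003,0],"rotation": [0,0,0]},{"translation": [0,-0.0006,0],"rotation": [0,0,0]},{"translation": [0,-0.0009,0],"rotation": [0,0,0]},{"translation": [0,-0.0012,0],"rotation": [0,0,0]},{"translation": [0,-0.0015,0],"rotation": [0,0,0]},{"translation": [0,-0.0018,0],"rotation": [0,0,0]},{"translation": [0.0004,-0.0021,0],"rotation": [0,0,0]},{"translation": [0.0004,-0.0024,0],"rotation": [0,0,0]},{"translation": [0.0004,-0.0027,0],"rotation": [0,0,0]},{"translation": [0.0004,-0.003,0],"rotation": [0,0,0]}]'

```text
t: 11.28
eef_pos: [0.5531, -0.0495, 0.0474]
ee_rot: [3.141, 0.001, -3.009]
force: [-1.6, 6.9, -2.2]
width: 0.0241
gripper_force: 39.9
```

Call:
apply_moves --steps '[{"translation": [0,-0.0002,0],"rotation": [0,0,0]},{"translation": [0,-0.0004,0],"rotation": [0,0,0]},{"translation": [0,-0.0006,0],"rotation": [0,0,0]},{"translation": [0,-0.0008,0],"rotation": [0,0,0]},{"translation": [0,-0.001,0],"rotation": [0,0,0]},{"translation": [0,-0.0012,0],"rotation": [0,0,0]},{"translation": [0,-0.0014,0],"rotation": [0,0,0]},{"translation": [0,-0.0016,0],"rotation": [0,0,0]},{"translation": [0,-0.0016,0],"rotation": [0,0,0]},{"translation": [0,-0.0016,0],"rotation": [0,0,0]}]'

```text
t: 12.12
eef_pos: [0.5531, -0.05, 0.0474]
ee_rot: [3.141, 0.001, -3.009]
force: [-1.3, 5.8, -1.6]
width: 0.0238
gripper_force: 39.9
```

Call:
apply_moves --steps '[{"translation": [0,-0.0002,0],"rotation": [0,0,0]},{"translation": [0,-0.0004,0],"rotation": [0,0,0]},{"translation": [0,-0.0006,0],"rotation": [0,0,0]},{"translation": [0,-0.0008,0],"rotation": [0,0,0]},{"translation": [0,-0.001,0],"rotation": [0,0,0]},{"translation": [0,-0.0012,0],"rotation": [0,0,0]},{"translation": [0,-0.0014,0],"rotation": [0,0,0]},{"translation": [0,-0.0016,0],"rotation": [0,0,0]},{"translation": [0.0003,-0.0018,0],"rotation": [0,0,0]},{"translation": [0.0003,-0.002,0],"rotation": [0,0,0]}]'

```text
t: 12.95
eef_pos: [0.5532, -0.0505, 0.0474]
ee_rot: [3.141, 0.001, -3.009]
force: [-0.8, 5.5, -1.7]
width: 0.0237
gripper_force: 39.9
```

Call:
apply_moves --steps '[{"translation": [0,-0.0002,0],"rotation": [0,0,0]},{"translation": [0,-0.0004,0],"rotation": [0,0,0]},{"translation": [0,-0.0006,0],"rotation": [0,0,0]},{"translation": [0,-0.0008,0],"rotation": [0,0,0]},{"translation": [0,-0.001,0],"rotation": [0,0,0]},{"translation": [0,-0.0012,0],"rotation": [0,0,0]},{"translation": [0,-0.0014,0],"rotation": [0,0,0]},{"translation": [0,-0.0016,0],"rotation": [0,0,0]},{"translation": [0.0003,-0.0018,0],"rotation": [0,0,0]},{"translation": [0.0003,-0.002,0],"rotation": [0,0,0]}]'

```text
t: 13.78
eef_pos: [0.5532, -0.0509, 0.0474]
ee_rot: [3.141, 0.001, -3.009]
force: [-1.1, 5.4, -2.2]
width: 0.0237
gripper_force: 39.9
```

Call:
apply_moves --steps '[{"translation": [0,-0.0002,0],"rotation": [0,0,0]},{"translation": [0,-0.0004,0],"rotation": [0,0,0]},{"translation": [0,-0.0006,0],"rotation": [0,0,0]},{"translation": [0,-0.0008,0],"rotation": [0,0,0]},{"translation": [0,-0.001,0],"rotation": [0,0,0]},{"translation": [0,-0.0012,0],"rotation": [0,0,0]},{"translation": [0,-0.0014,0],"rotation": [0,0,0]},{"translation": [0,-0.0016,0],"rotation": [0,0,0]},{"translation": [0.0003,-0.0018,0],"rotation": [0,0,0]},{"translation": [0.0003,-0.002,0],"rotation": [0,0,0]}]'

```text
t: 14.62
eef_pos: [0.5533, -0.0515, 0.0474]
ee_rot: [3.141, 0.001, -3.009]
force: [-0.7, 7.2, -1.5]
width: 0.0238
gripper_force: 39.9
```

Run:
```python
from h import *
s=get_state();print(s['eef_pos'],s['force'],s['moment'],s['joint_efforts'][0])
m=camera_model('wrist');f=grab_frame('wrist')
cv2.imwrite('pics/c5.png',cv2.resize(f[120:250,110:310],(800,520),interpolation=cv2.INTER_CUBIC))
```

```text
[ 0.55328736 -0.05145158  0.04740843] [-0.70874612  7.24009266 -1.5091543 ] [2.37226574 0.31159827 0.0067652 ] -3.2177243381738663
```

View pics/c5.png

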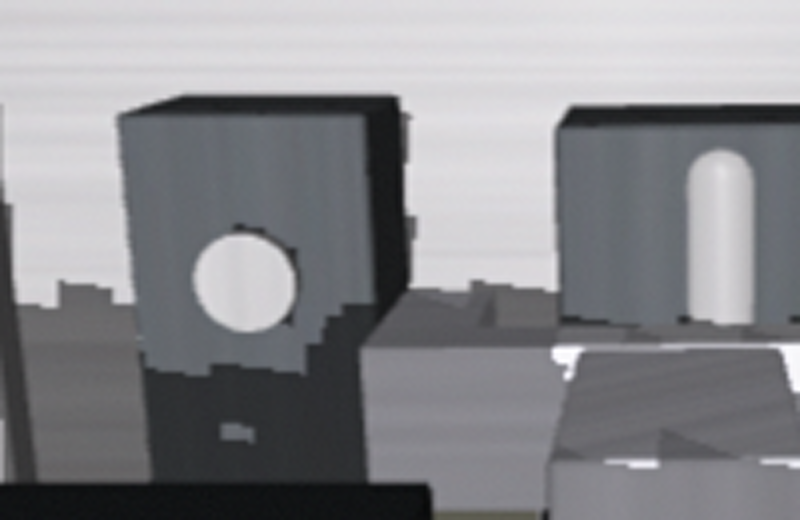

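The view shows the deck's leading edge meeting the stop's top edge at about (365,345), so contact is near. Force has risen to 7.2 N.

Call:
apply_moves --steps '[{"translation": [0,-0.0002,0],"rotation": [0,0,0]},{"translation": [0,-0.0004,0],"rotation": [0,0,0]},{"translation": [0,-0.0006,0],"rotation": [0,0,0]},{"translation": [0,-0.0008,0],"rotation": [0,0,0]},{"translation": [0,-0.001,0],"rotation": [0,0,0]},{"translation": [0,-0.0012,0],"rotation": [0,0,0]},{"translation": [0,-0.0012,0],"rotation": [0,0,0]},{"translation": [0,-0.0012,0],"rotation": [0,0,0]},{"translation": [0,-0.0012,0],"rotation": [0,0,0]},{"translation": [0,-0.0012,0],"rotation": [0,0,0]}]'

```text
t: 15.5
eef_pos: [0.5534, -0.0517, 0.0474]
ee_rot: [3.141, 0.001, -3.009]
force: [-0.8, 5.6, -2.2]
width: 0.0241
gripper_force: 39.9
```

Call:
apply_moves --steps '[{"translation": [0,-0.0002,0],"rotation": [0,0,0]},{"translation": [0,-0.0004,0],"rotation": [0,0,0]},{"translation": [0,-0.0006,0],"rotation": [0,0,0]},{"translation": [0,-0.0008,0],"rotation": [0,0,0]},{"translation": [0,-0.001,0],"rotation": [0,0,0]},{"translation": [0,-0.0012,0],"rotation": [0,0,0]},{"translation": [0,-0.0014,0],"rotation": [0,0,0]},{"translation": [0,-0.0016,0],"rotation": [0,0,0]},{"translation": [0,-0.0016,0],"rotation": [0,0,0]},{"translation": [0,-0.0016,0],"rotation": [0,0,0]}]'

```text
t: 16.33
eef_pos: [0.5534, -0.0519, 0.0474]
ee_rot: [3.14, 0.001, -3.009]
force: [-0.4, 6.8, -1.2]
width: 0.0237
gripper_force: 39.9
```

Call:
apply_moves --steps '[{"translation": [0,-0.0002,0],"rotation": [0,0,0]},{"translation": [0,-0.0004,0],"rotation": [0,0,0]},{"translation": [0,-0.0006,0],"rotation": [0,0,0]},{"translation": [0,-0.0008,0],"rotation": [0,0,0]},{"translation": [0,-0.001,0],"rotation": [0,0,0]},{"translation": [0,-0.0012,0],"rotation": [0,0,0]},{"translation": [0,-0.0012,0],"rotation": [0,0,0]},{"translation": [0,-0.0012,0],"rotation": [0,0,0]},{"translation": [0,-0.0012,0],"rotation": [0,0,0]},{"translation": [0,-0.0012,0],"rotation": [0,0,0]}]'

```text
t: 17.17
eef_pos: [0.5534, -0.0519, 0.0474]
ee_rot: [3.14, 0.001, -3.009]
force: [-0.9, 9.5, -1.3]
width: 0.0236
gripper_force: 39.9
```

Contact: the position has stalled at 9.5 N, about 3.7 N above drag. Now hold.

Call:
apply_moves --steps '[{"translation": [0,0,0],"rotation": [0,0,0]},{"translation": [0,0,0],"rotation": [0,0,0]},{"translation": [0,0,0],"rotation": [0,0,0]},{"translation": [0,0,0],"rotation": [0,0,0]},{"translation": [0,0,0],"rotation": [0,0,0]},{"translation": [0,0,0],"rotation": [0,0,0]},{"translation": [0,0,0],"rotation": [0,0,0]},{"translation": [0,0,0],"rotation": [0,0,0]},{"translation": [0,0,0],"rotation": [0,0,0]},{"translation": [0,0,0],"rotation": [0,0,0]}]'

```text
t: 18.0
eef_pos: [0.5534, -0.0519, 0.0474]
ee_rot: [3.14, 0.001, -3.009]
force: [-2.0, 9.7, -1.7]
width: 0.0239
gripper_force: 39.9
```

Call:
apply_moves --steps '[{"translation": [-0.0007,0.005,0],"rotation": [0,0,0]},{"translation": [-0.0014,0.01,0],"rotation": [0,0,0]},{"translation": [-0.002,0.015,0],"rotation": [0,0,0]},{"translation": [-0.0027,0.02,0],"rotation": [0,0,0]},{"translation": [-0.0033,0.025,0],"rotation": [0,0,0]},{"translation": [-0.0033,0.025,0],"rotation": [0,0,0]},{"translation": [-0.0033,0.025,0.04],"rotation": [0,0,0]},{"translation": [-0.0033,0.025,0.1],"rotation": [0,0,0]},{"translation": [-0.0033,0.025,0.17],"rotation": [0,0,0]},{"translation": [-0.0033,0.025,0.2],"rotation": [0,0,0]}]'

```text
t: 18.83
eef_pos: [0.5534, -0.047, 0.1]
ee_rot: [-3.141, 0.003, -3.008]
force: [0.1, 0.5, -2.1]
width: 0.0238
gripper_force: 39.9
```

Call:
apply_moves --steps '[{"translation": [-0.004,0.04,0.004],"rotation": [0,0,0]},{"translation": [-0.012,0.1,0.004],"rotation": [0,0,0]},{"translation": [-0.025,0.2,0.004],"rotation": [0,0,0]},{"translation": [-0.04,0.3,0.004],"rotation": [0,0,0]},{"translation": [-0.053,0.4,0.004],"rotation": [0,0,0]},{"translation": [-0.06,0.46,0.004],"rotation": [0,0,0]},{"translation": [-0.064,0.48,0.004],"rotation": [0,0,0]},{"translation": [-0.064,0.48,0.004],"rotation": [0,0,0]},{"translation": [-0.064,0.48,0.004],"rotation": [0,0,0]},{"translation": [-0.064,0.48,0.004],"rotation": [0,0,0]}]'

```text
t: 19.67
eef_pos: [0.536, 0.0724, 0.0981]
ee_rot: [-3.141, -0.001, -3.009]
force: [0.4, -0.3, -1.5]
width: 0.0238
gripper_force: 39.9
```

Run:
```python
from h import *
s=get_state();print(s['eef_pos'],s['force'],s['ee_rot'])
m=camera_model('wrist');f=grab_frame('wrist')
cv2.imwrite('pics/w6.png',f);np.save('w6.npy',m,allow_pickle=True)
```

```text
[0.53597272 0.07242385 0.09808298] [ 0.35971144 -0.33472939 -1.45285946] [-3.14142667e+00 -5.63769110e-04 -3.00920069e+00]
```

View pics/w6.png

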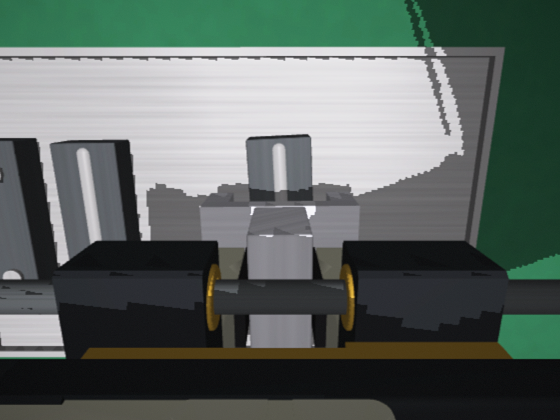

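Bar_two's top (247–312, bead at 280) is centred under the spacer (201–359), so I'll descend and draw. From the first contact pose, the second contact should come at about TCP y = 0.0096.

Call:
apply_moves --steps '[{"translation": [0,0.004,-0.02],"rotation": [0,0,0]},{"translation": [0,0.004,-0.06],"rotation": [0,0,0]},{"translation": [0,0.004,-0.1],"rotation": [0,0,0]},{"translation": [0,0.004,-0.14],"rotation": [0,0,0]},{"translation": [0,0.004,-0.17],"rotation": [0,0,0]},{"translation": [0,0.004,-0.19],"rotation": [0,0,0]},{"translation": [0,0.004,-0.2],"rotation": [0,0,0]},{"translation": [0,0.004,-0.203],"rotation": [0,0,0]},{"translation": [0,0.004,-0.203],"rotation": [0,0,0]},{"translation": [0,0.004,-0.203],"rotation": [0,0,0]}]'

```text
t: 20.55
eef_pos: [0.5365, 0.0742, 0.0479]
ee_rot: [3.141, 0.001, -3.009]
force: [-0.3, -0.1, -3.6]
width: 0.0237
gripper_force: 39.9
```

Call:
apply_moves --steps '[{"translation": [0.0005,-0.004,0],"rotation": [0,0,0]},{"translation": [0.001,-0.008,0],"rotation": [0,0,0]},{"translation": [0.0016,-0.012,0],"rotation": [0,0,0]},{"translation": [0.002,-0.016,0],"rotation": [0,0,0]},{"translation": [0.0026,-0.02,0],"rotation": [0,0,0]},{"translation": [0.0032,-0.024,0],"rotation": [0,0,0]},{"translation": [0.004,-0.03,0],"rotation": [0,0,0]},{"translation": [0.005,-0.036,0],"rotation": [0,0,0]},{"translation": [0.0056,-0.042,0],"rotation": [0,0,0]},{"translation": [0.0064,-0.048,0],"rotation": [0,0,0]}]'

```text
t: 21.38
eef_pos: [0.5384, 0.0628, 0.0477]
ee_rot: [3.14, 0.001, -3.009]
force: [-0.3, 6.6, -2.0]
width: 0.0238
gripper_force: 39.9
```

Call:
apply_moves --steps '[{"translation": [0.001,-0.008,0],"rotation": [0,0,0]},{"translation": [0.0021,-0.016,0],"rotation": [0,0,0]},{"translation": [0.0032,-0.024,0],"rotation": [0,0,0]},{"translation": [0.0043,-0.032,0],"rotation": [0,0,0]},{"translation": [0.0053,-0.04,0],"rotation": [0,0,0]},{"translation": [0.0064,-0.048,0],"rotation": [0,0,0]},{"translation": [0.0075,-0.056,0],"rotation": [0,0,0]},{"translation": [0.0085,-0.064,0],"rotation": [0,0,0]},{"translation": [0.0096,-0.072,0],"rotation": [0,0,0]},{"translation": [0.0107,-0.08,0],"rotation": [0,0,0]}]'

```text
t: 22.22
eef_pos: [0.5409, 0.0428, 0.0477]
ee_rot: [3.14, 0.001, -3.009]
force: [-0.8, 6.2, -3.2]
width: 0.0238
gripper_force: 39.9
```

Remaining distance is 33 mm in y.

Call:
apply_moves --steps '[{"translation": [0.001,-0.008,0],"rotation": [0,0,0]},{"translation": [0.0021,-0.016,0],"rotation": [0,0,0]},{"translation": [0.0032,-0.024,0],"rotation": [0,0,0]},{"translation": [0.0043,-0.032,0],"rotation": [0,0,0]},{"translation": [0.0053,-0.04,0],"rotation": [0,0,0]},{"translation": [0.0064,-0.048,0],"rotation": [0,0,0]},{"translation": [0.0075,-0.056,0],"rotation": [0,0,0]},{"translation": [0.0085,-0.064,0],"rotation": [0,0,0]},{"translation": [0.0096,-0.072,0],"rotation": [0,0,0]},{"translation": [0.0107,-0.08,0],"rotation": [0,0,0]}]'

```text
t: 23.05
eef_pos: [0.5435, 0.0228, 0.0477]
ee_rot: [3.141, 0.001, -3.009]
force: [-0.9, 7.1, -1.9]
width: 0.024
gripper_force: 39.9
```

Call:
apply_moves --steps '[{"translation": [0.0005,-0.004,0],"rotation": [0,0,0]},{"translation": [0.001,-0.008,0],"rotation": [0,0,0]},{"translation": [0.0016,-0.012,0],"rotation": [0,0,0]},{"translation": [0.002,-0.016,0],"rotation": [0,0,0]},{"translation": [0.0026,-0.02,0],"rotation": [0,0,0]},{"translation": [0.003,-0.023,0],"rotation": [0,0,0]},{"translation": [0.0035,-0.026,0],"rotation": [0,0,0]},{"translation": [0.0038,-0.029,0],"rotation": [0,0,0]},{"translation": [0.0042,-0.032,0],"rotation": [0,0,0]},{"translation": [0.0046,-0.035,0],"rotation": [0,0,0]}]'

```text
t: 23.88
eef_pos: [0.5447, 0.0141, 0.0477]
ee_rot: [3.14, 0.001, -3.009]
force: [-0.7, 6.0, -2.4]
width: 0.0236
gripper_force: 39.9
```

Call:
apply_moves --steps '[{"translation": [0.0002,-0.0015,0],"rotation": [0,0,0]},{"translation": [0.0004,-0.003,0],"rotation": [0,0,0]},{"translation": [0.0006,-0.0045,0],"rotation": [0,0,0]},{"translation": [0.0008,-0.006,0],"rotation": [0,0,0]},{"translation": [0.001,-0.0075,0],"rotation": [0,0,0]},{"translation": [0.001,-0.008,0],"rotation": [0,0,0]},{"translation": [0.0011,-0.0085,0],"rotation": [0,0,0]},{"translation": [0.0012,-0.009,0],"rotation": [0,0,0]},{"translation": [0.0013,-0.0095,0],"rotation": [0,0,0]},{"translation": [0.0013,-0.01,0],"rotation": [0,0,0]}]'

```text
t: 24.72
eef_pos: [0.545, 0.0116, 0.0477]
ee_rot: [3.14, 0.001, -3.009]
force: [-0.5, 6.8, -1.8]
width: 0.0237
gripper_force: 39.9
```

Call:
apply_moves --steps '[{"translation": [0,-0.0002,0],"rotation": [0,0,0]},{"translation": [0,-0.0004,0],"rotation": [0,0,0]},{"translation": [0,-0.0006,0],"rotation": [0,0,0]},{"translation": [0,-0.0008,0],"rotation": [0,0,0]},{"translation": [0,-0.001,0],"rotation": [0,0,0]},{"translation": [0,-0.0012,0],"rotation": [0,0,0]},{"translation": [0,-0.0014,0],"rotation": [0,0,0]},{"translation": [0,-0.0016,0],"rotation": [0,0,0]},{"translation": [0.0003,-0.0018,0],"rotation": [0,0,0]},{"translation": [0.0003,-0.002,0],"rotation": [0,0,0]}]'

```text
t: 25.55
eef_pos: [0.5451, 0.0111, 0.0477]
ee_rot: [3.141, 0.001, -3.009]
force: [-0.5, 7.0, -2.8]
width: 0.0238
gripper_force: 39.9
```

Call:
apply_moves --steps '[{"translation": [0,-0.0002,0],"rotation": [0,0,0]},{"translation": [0,-0.0004,0],"rotation": [0,0,0]},{"translation": [0,-0.0006,0],"rotation": [0,0,0]},{"translation": [0,-0.0008,0],"rotation": [0,0,0]},{"translation": [0,-0.001,0],"rotation": [0,0,0]},{"translation": [0,-0.0012,0],"rotation": [0,0,0]},{"translation": [0,-0.0014,0],"rotation": [0,0,0]},{"translation": [0,-0.0016,0],"rotation": [0,0,0]},{"translation": [0.0003,-0.0018,0],"rotation": [0,0,0]},{"translation": [0.0003,-0.002,0],"rotation": [0,0,0]}]'

```text
t: 26.38
eef_pos: [0.5451, 0.0106, 0.0477]
ee_rot: [3.14, 0.001, -3.009]
force: [-1.3, 7.4, -3.2]
width: 0.0239
gripper_force: 39.9
```

Call:
apply_moves --steps '[{"translation": [0,-0.0002,0],"rotation": [0,0,0]},{"translation": [0,-0.0004,0],"rotation": [0,0,0]},{"translation": [0,-0.0006,0],"rotation": [0,0,0]},{"translation": [0,-0.0008,0],"rotation": [0,0,0]},{"translation": [0,-0.001,0],"rotation": [0,0,0]},{"translation": [0,-0.0012,0],"rotation": [0,0,0]},{"translation": [0,-0.0012,0],"rotation": [0,0,0]},{"translation": [0,-0.0012,0],"rotation": [0,0,0]},{"translation": [0,-0.0012,0],"rotation": [0,0,0]},{"translation": [0,-0.0012,0],"rotation": [0,0,0]}]'

```text
t: 27.22
eef_pos: [0.5452, 0.0103, 0.0477]
ee_rot: [3.141, 0.001, -3.009]
force: [-1.1, 7.6, -1.8]
width: 0.0237
gripper_force: 39.9
```

Call:
apply_moves --steps '[{"translation": [0,-0.0002,0],"rotation": [0,0,0]},{"translation": [0,-0.0004,0],"rotation": [0,0,0]},{"translation": [0,-0.0006,0],"rotation": [0,0,0]},{"translation": [0,-0.0008,0],"rotation": [0,0,0]},{"translation": [0,-0.001,0],"rotation": [0,0,0]},{"translation": [0,-0.0012,0],"rotation": [0,0,0]},{"translation": [0,-0.0012,0],"rotation": [0,0,0]},{"translation": [0,-0.0012,0],"rotation": [0,0,0]},{"translation": [0,-0.0012,0],"rotation": [0,0,0]},{"translation": [0,-0.0012,0],"rotation": [0,0,0]}]'

```text
t: 28.05
eef_pos: [0.5452, 0.01, 0.0477]
ee_rot: [3.141, 0.001, -3.009]
force: [-1.2, 7.1, -2.0]
width: 0.0235
gripper_force: 39.9
```

Call:
apply_moves --steps '[{"translation": [0,-0.0002,0],"rotation": [0,0,0]},{"translation": [0,-0.0004,0],"rotation": [0,0,0]},{"translation": [0,-0.0006,0],"rotation": [0,0,0]},{"translation": [0,-0.0008,0],"rotation": [0,0,0]},{"translation": [0,-0.001,0],"rotation": [0,0,0]},{"translation": [0,-0.0012,0],"rotation": [0,0,0]},{"translation": [0,-0.0012,0],"rotation": [0,0,0]},{"translation": [0,-0.0012,0],"rotation": [0,0,0]},{"translation": [0,-0.0012,0],"rotation": [0,0,0]},{"translation": [0,-0.0012,0],"rotation": [0,0,0]}]'

```text
t: 28.88
eef_pos: [0.5452, 0.0097, 0.0477]
ee_rot: [3.141, 0.001, -3.009]
force: [-0.5, 7.1, -2.6]
width: 0.0242
gripper_force: 39.9
```

Call:
apply_moves --steps '[{"translation": [0,-0.0002,0],"rotation": [0,0,0]},{"translation": [0,-0.0004,0],"rotation": [0,0,0]},{"translation": [0,-0.0006,0],"rotation": [0,0,0]},{"translation": [0,-0.0008,0],"rotation": [0,0,0]},{"translation": [0,-0.001,0],"rotation": [0,0,0]},{"translation": [0,-0.0012,0],"rotation": [0,0,0]},{"translation": [0,-0.0012,0],"rotation": [0,0,0]},{"translation": [0,-0.0012,0],"rotation": [0,0,0]},{"translation": [0,-0.0012,0],"rotation": [0,0,0]},{"translation": [0,-0.0012,0],"rotation": [0,0,0]}]'

```text
t: 29.72
eef_pos: [0.5453, 0.0096, 0.0477]
ee_rot: [3.14, 0.001, -3.009]
force: [-0.6, 7.8, -3.1]
width: 0.0237
gripper_force: 39.9
```

Call:
apply_moves --steps '[{"translation": [0,-0.0002,0],"rotation": [0,0,0]},{"translation": [0,-0.0004,0],"rotation": [0,0,0]},{"translation": [0,-0.0006,0],"rotation": [0,0,0]},{"translation": [0,-0.0008,0],"rotation": [0,0,0]},{"translation": [0,-0.001,0],"rotation": [0,0,0]},{"translation": [0,-0.001,0],"rotation": [0,0,0]},{"translation": [0,-0.001,0],"rotation": [0,0,0]},{"translation": [0,-0.001,0],"rotation": [0,0,0]},{"translation": [0,-0.001,0],"rotation": [0,0,0]},{"translation": [0,-0.001,0],"rotation": [0,0,0]}]'

```text
t: 30.55
eef_pos: [0.5453, 0.0096, 0.0478]
ee_rot: [3.14, 0.001, -3.009]
force: [-1.6, 8.3, -2.2]
width: 0.0237
gripper_force: 39.9
```

Call:
apply_moves --steps '[{"translation": [0,-0.0002,0],"rotation": [0,0,0]},{"translation": [0,-0.0004,0],"rotation": [0,0,0]},{"translation": [0,-0.0006,0],"rotation": [0,0,0]},{"translation": [0,-0.0006,0],"rotation": [0,0,0]},{"translation": [0,-0.0006,0],"rotation": [0,0,0]},{"translation": [0,-0.0006,0],"rotation": [0,0,0]},{"translation": [0,-0.0006,0],"rotation": [0,0,0]},{"translation": [0,-0.0006,0],"rotation": [0,0,0]},{"translation": [0,-0.0006,0],"rotation": [0,0,0]},{"translation": [0,-0.0006,0],"rotation": [0,0,0]}]'

```text
t: 31.38
eef_pos: [0.5452, 0.0095, 0.0478]
ee_rot: [3.14, 0.002, -3.009]
force: [-1.3, 9.9, -2.2]
width: 0.024
gripper_force: 39.9
```

The push has risen to 9.9 N, about 2.7 N above drag, and has been held. Now ease off and lift.

Call:
apply_moves --steps '[{"translation": [0,0,0],"rotation": [0,0,0]},{"translation": [-0.0007,0.006,0],"rotation": [0,0,0]},{"translation": [-0.0014,0.012,0],"rotation": [0,0,0]},{"translation": [-0.002,0.018,0],"rotation": [0,0,0]},{"translation": [-0.0033,0.025,0],"rotation": [0,0,0]},{"translation": [-0.0033,0.025,0],"rotation": [0,0,0]},{"translation": [-0.0033,0.025,0.04],"rotation": [0,0,0]},{"translation": [-0.0033,0.025,0.1],"rotation": [0,0,0]},{"translation": [-0.0033,0.025,0.18],"rotation": [0,0,0]},{"translation": [-0.0033,0.025,0.26],"rotation": [0,0,0]}]'

```text
t: 32.22
eef_pos: [0.5436, 0.0141, 0.1137]
ee_rot: [-3.141, -0.001, -3.009]
force: [0.3, -0.1, -2.0]
width: 0.0238
gripper_force: 39.9
```

Call:
apply_moves --steps '[{"translation": [-0.02,-0.04,0.03],"rotation": [0,0,0]},{"translation": [-0.06,-0.13,0.05],"rotation": [0,0,0]},{"translation": [-0.1,-0.25,0.05],"rotation": [0,0,0]},{"translation": [-0.14,-0.37,0.05],"rotation": [0,0,0]},{"translation": [-0.18,-0.5,0.05],"rotation": [0,0,0]},{"translation": [-0.22,-0.63,0.05],"rotation": [0,0,0]},{"translation": [-0.26,-0.76,0.05],"rotation": [0,0,0]},{"translation": [-0.3,-0.88,0.05],"rotation": [0,0,0]},{"translation": [-0.33,-0.96,0.05],"rotation": [0,0,0]},{"translation": [-0.35,-1.0,0.05],"rotation": [0,0,0]}]'

```text
t: 33.05
eef_pos: [0.4547, -0.238, 0.1252]
ee_rot: [3.142, -0.001, -3.011]
force: [0.0, -0.1, -2.2]
width: 0.0236
gripper_force: 39.9
```

Run:
```python
from h import *
s=get_state();print(s['eef_pos'],s['force'],s['ee_rot'])
f=grab_frame('top');cv2.imwrite('pics/top7.png',f);m=camera_model('top')
g=cv2.cvtColor(f,cv2.COLOR_BGR2GRAY)
cv2.imwrite('pics/c7.png',cv2.resize(f[150:300,170:460],None,fx=2.7,fy=2.7))
a=np.deg2rad(7.6);ex=np.array([np.cos(a),np.sin(a)]);ey=np.array([-np.sin(a),np.cos(a)])
t=np.arange(-.035,.035,.0005)
for n,yc in(('stop',-.133),('one',-.076),('two',-.014)):
    out=[]
    for u in(-.04,-.02,.02,.04):
        c=np.array([.5454,.0304])+(u-.003)*ex+yc*ey
        q=proj(m,np.array([np.r_[c+v*ey,.027] for v in t])).astype(np.float32)
        pr=cv2.remap(g,q[None,:,0],q[None,:,1],cv2.INTER_LINEAR)[0].astype(float)
        d=np.gradient(cv2.GaussianBlur(pr[None],(0,0),3)[0]);i,j=20+d[20:65].argmin(),75+d[75:125].argmax() 
        out.append(((t[i]+yc)*1000,(t[j]+yc)*1000))
    print(n,np.round(out,1).tolist())
```

```text
[ 0.45466126 -0.23799227  0.12518923] [ 1.33737573e-03 -5.96034466e-02 -2.16514646e+00] [ 3.14157170e+00 -5.87015716e-04 -3.01108017e+00]
stop [[-136.0, -128.0], [-137.0, -127.0], [-154.5, -114.0], [-138.0, -109.5]]
one [[-100.5, -71.0], [-80.5, -63.5], [-101.0, -70.5], [-101.0, -69.0]]
two [[-23.0, -11.5], [-32.0, -11.5], [-20.0, 13.0], [-19.5, 10.0]]
```

View pics/c7.png

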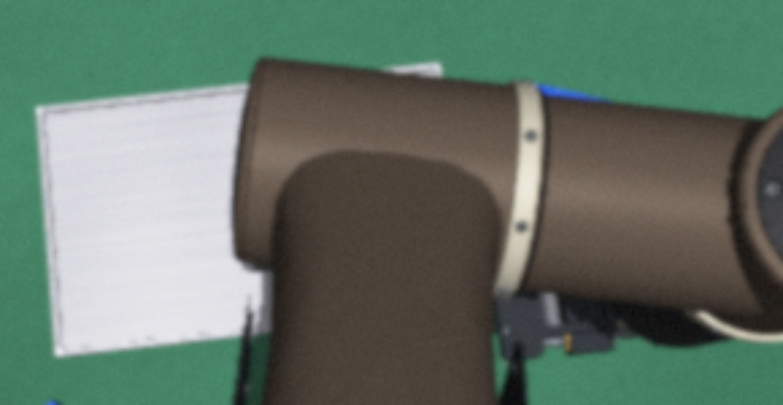

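The arm hides the tray in the top view, so I'll set the spacer down first and check the bars afterwards.

Call:
apply_moves --steps '[{"translation": [0,-0.1,0],"rotation": [0,0,0]},{"translation": [0,-0.2,-0.03],"rotation": [0,0,0]},{"translation": [0,-0.26,-0.09],"rotation": [0,0,0]},{"translation": [0,-0.28,-0.16],"rotation": [0,0,0]},{"translation": [0,-0.28,-0.23],"rotation": [0,0,0]},{"translation": [0,-0.28,-0.29],"rotation": [0,0,0]},{"translation": [0,-0.28,-0.32],"rotation": [0,0,0]},{"translation": [0,-0.28,-0.335],"rotation": [0,0,0]},{"translation": [0,-0.28,-0.34],"rotation": [0,0,0]},{"translation": [0,-0.28,-0.34],"rotation": [0,0,0]}]'

```text
t: 33.93
eef_pos: [0.4568, -0.3055, 0.0405]
ee_rot: [-3.141, 0.0, -3.008]
force: [-0.0, -0.4, -2.8]
width: 0.023
gripper_force: 39.9
```

Call:
apply_moves --steps '[{"translation": [0,0,-0.002],"rotation": [0,0,0]},{"translation": [0,0,-0.004],"rotation": [0,0,0]},{"translation": [0,0,-0.006],"rotation": [0,0,0]},{"translation": [0,0,-0.008],"rotation": [0,0,0]},{"translation": [0,0,-0.009],"rotation": [0,0,0]},{"translation": [0,0,-0.009],"rotation": [0,0,0]},{"translation": [0,0,-0.009],"rotation": [0,0,0]},{"translation": [0,0,-0.009],"rotation": [0,0,0]},{"translation": [0,0,-0.009],"rotation": [0,0,0]},{"translation": [0,0,-0.009],"rotation": [0,0,0]}]'

```text
t: 34.77
eef_pos: [0.4568, -0.3057, 0.0385]
ee_rot: [-3.141, 0.001, -3.009]
force: [-1.6, 1.3, 6.4]
width: 0.0238
gripper_force: 39.9
```

Touched down, so release and then rise.

Call:
apply_moves --steps '[{"translation": [0,0,0.003],"rotation": [0,0,0]},{"translation": [0,0,0.003],"rotation": [0,0,0]},{"translation": [0,0,0.003],"rotation": [0,0,0]},{"translation": [0,0,0.003],"rotation": [0,0,0]},{"translation": [0,0,0.003],"rotation": [0,0,0]},{"translation": [0,0,0.003],"rotation": [0,0,0]},{"translation": [0,0,0.003],"rotation": [0,0,0]},{"translation": [0,0,0.003],"rotation": [0,0,0]},{"translation": [0,0,0.003],"rotation": [0,0,0]},{"translation": [0,0,0.003],"rotation": [0,0,0]}]' --jaw -1

```text
t: 35.6
eef_pos: [0.4564, -0.3056, 0.0386]
ee_rot: [3.142, 0.0, -3.009]
force: [-0.1, -0.1, -0.2]
width: 0.0841
gripper_force: 0.0
```

Call:
apply_moves --steps '[{"translation": [0,0,0],"rotation": [0,0,0]},{"translation": [0,0,0.03],"rotation": [0,0,0]},{"translation": [0,0,0.08],"rotation": [0,0,0]},{"translation": [0,0,0.16],"rotation": [0,0,0]},{"translation": [0,0,0.26],"rotation": [0,0,0]},{"translation": [0,0,0.36],"rotation": [0,0,0]},{"translation": [0,0,0.46],"rotation": [0,0,0]},{"translation": [0,0,0.56],"rotation": [0,0,0]},{"translation": [0,0,0.64],"rotation": [0,0,0]},{"translation": [0,0,0.68],"rotation": [0,0,0]}]'

```text
t: 36.43
eef_pos: [0.4574, -0.3061, 0.2122]
ee_rot: [-3.139, 0.004, -3.008]
force: [0.6, -0.1, 0.6]
width: 0.0879
gripper_force: 0.0
```

Call:
apply_moves --steps '[{"translation": [-0.06,-0.1,0],"rotation": [0,0,0]},{"translation": [-0.12,-0.2,0],"rotation": [0,0,0]},{"translation": [-0.18,-0.3,0],"rotation": [0,0,0]},{"translation": [-0.24,-0.4,0],"rotation": [0,0,0]},{"translation": [-0.3,-0.5,0],"rotation": [0,0,0]},{"translation": [-0.36,-0.6,0],"rotation": [0,0,0]},{"translation": [-0.42,-0.7,0],"rotation": [0,0,0]},{"translation": [-0.48,-0.8,0],"rotation": [0,0,0]},{"translation": [-0.54,-0.9,0],"rotation": [0,0,0]},{"translation": [-0.6,-1.0,0],"rotation": [0,0,0]}]'

```text
t: 37.27
eef_pos: [0.3053, -0.5565, 0.2082]
ee_rot: [3.141, -0.0, -3.009]
force: [0.3, 0.7, -0.2]
width: 0.0876
gripper_force: 0.0
```

Run:
```python
from h import *
s=get_state();print(s['t'],s['eef_pos'],s['width'])
f=grab_frame('top');m=camera_model('top');fs=grab_frame('scene')
g=cv2.cvtColor(f,cv2.COLOR_BGR2GRAY)
cv2.imwrite('pics/c8.png',np.vstack([cv2.resize(f[165:300,170:460],(580,270)),cv2.resize(fs[120:280,150:460],(580,300))]))
a=np.deg2rad(7.6);ex=np.array([np.cos(a),np.sin(a)]);ey=np.array([-np.sin(a),np.cos(a)])
t=np.arange(-.035,.035,.0005)
for n,yc in(('stop',-.133),('one',-.076),('two',-.014)):
    out=[]
    for u in(-.04,-.02,.02,.04):
        c=np.array([.5454,.0304])+(u-.003)*ex+yc*ey
        q=proj(m,np.array([np.r_[c+v*ey,.027] for v in t])).astype(np.float32)
        pr=cv2.remap(g,q[None,:,0],q[None,:,1],cv2.INTER_LINEAR)[0].astype(float)
        d=np.gradient(cv2.GaussianBlur(pr[None],(0,0),3)[0]);i,j=20+d[20:60].argmin(),80+d[80:125].argmax() 
        out.append(((t[i]+yc)*1000,(t[j]+yc)*1000))
    print(n,np.round(out,1).tolist())
```

```text
37.2667 [ 0.30532167 -0.55646076  0.20824259] 0.08762177372450178
stop [[-149.0, -117.0], [-149.5, -117.5], [-149.5, -116.5], [-150.0, -116.5]]
one [[-97.5, -57.0], [-97.5, -57.0], [-97.5, -56.0], [-97.0, -55.5]]
two [[-35.5, 4.0], [-35.5, 4.5], [-35.0, 5.5], [-35.0, 4.5]]
```

View pics/c8.png

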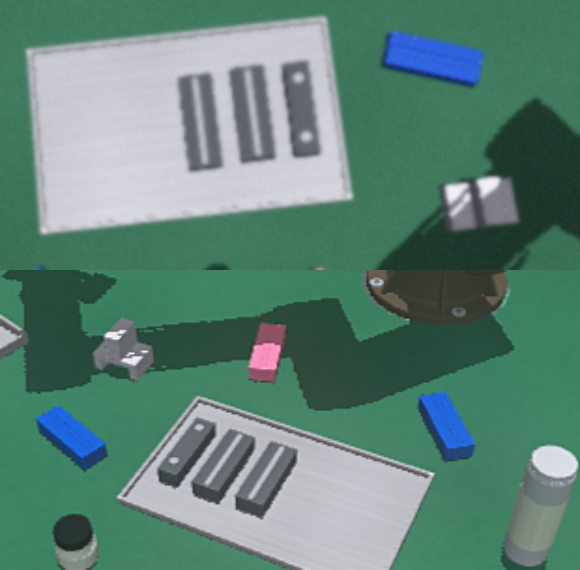

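The two bars lie parallel, with gaps of about 22 mm once the visible side faces are allowed for. The spacer stands on the bench and the bystanders are where they were.

```bash
python3 -c "
from station import *
print(job_done())"
```

```text
the job is handed in; nothing more can be done
None
```

I set both bars with gaps of about 22 mm, parallel to the stop by the last top view. The spacer is standing on the bench outside the tray, and I handed the job in at about 37 s with no verdict returned. By feel, the push rose to about 3.7 N above drag at the stop and 2.7 N at bar one, against the 2 N asked for, with total push under 10 N both times.

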